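# Put the prep-station kit away in its foam inserts

### The arm

A 7-joint arm with a two-finger parallel gripper is mounted at the origin on a cart in front of the work surface, level with it; the furniture and walls round the work are solid. World frame = base frame: x ahead of the robot, y to its left, z up, the work surface at z = 0. Lengths are in m, angles in rad, forces in N, time in s.
With the tool pointing down it reaches from about 0.4 to 0.85 m from the base axis. Payload 10.4 kg.
Tool frame: the origin (TCP) lies midway between the tips of the shut fingers; the grasp point (between the pads) lies 19 mm behind it; z points along the fingers, y is the line along which they close (so a half turn about z gives the same grasp; the last joint's range is limited). The gripper opens to 87 mm and grips with 3 to 60 N. Pads are 19 mm wide; open, the fingers measure 117 mm over their backs; the gripper's body (75 mm by 190 mm) begins 51 mm behind the grasp point.
Start: joints at [1.24, 0.332, -0.065, 1.46, 0.022, 1.35, -0.088], TCP at [0.189, -0.596, 0.223] pointing down, gripper open.
Joint ranges: [-2.6, 2.6], [-0.5, 2.12], [-1.47, 1.34], [0.16, 2.42], [-1.27, 4.41], [0.06, 2.06], [-2.6, 2.6]. Speed limits (rad/s): [2.22, 2.22, 2.79, 2.79, 3.14, 3.14, 3.14].

### API

Orientations are given as a unit quaternion [x, y, z, w].
In Python, from bench import r gives the robot as it stands.
- The arm moves only by the tool arm_command, never from a script. Its arguments are lists of equal length, an entry for each row: "xyz": the shift along the world's x, y, z in m, a list of three; "rot": the turn, a rotation vector about the world's x, y, z in rad, a list of three. In form: {"xyz": [[tx, ty, tz], ...], "rot": [[ax, ay, az], ...]}. A call has 1 to 20 rows; each row is the pose to reach, as a shift and turn from the pose commanded when the call began; what a row does not reach only later rows make up. A row lasts 1/12 s, in which the tool goes at most 41.7 mm and 7.16 degrees, less where a joint would pass 70% of its speed; a pose out of reach is approached as far as the arm can. A call with a gripper value outside its range is refused whole. "grip" is the opening, from 0 (shut) to 1 (fully open), set as the call begins (left out, the last holds). The fingers move at their own pace and stop on an object; "squeeze" is the grip in N (left out, the last holds). Time passes only in rows, so rows that repeat a pose let the fingers close. It gives the time, the measured TCP pose, the force, the opening and the grip force at its end, in the units of the state.
- r.read_state(): the state, without advancing time (a new reading comes with each control period).
- r.camera(name): name is "scene" or "top" or "wrist"; returns the picture (384x512x3 uint8, red, green, blue); there is no depth.
- r.camera_model(name): a dict with "fx", "fy", "cx", "cy" (pixels), "k1" (the pictures are not rectified: a ray, as slopes to the right and down, at radius r is drawn at 1 + k1 r^2 times it, then the intrinsics apply), "T" (4x4, takes a point from camera to world coordinates). Camera axes: x right, y up, looking along -z (the intrinsics and any distortion apply to the point x, -y, -z); pixel columns grow to the right and rows downward; lengths in m; the calibration is good to about 2 mm. A picture is of the moment at which its call begins: read the wrist's pose just before it. camera_model takes no time and is no camera call; for the wrist camera it gives the pose at the moment of the call.
- r.close_job(): hands the job in; it is judged then, once.
Trained networks look in the newest picture that a camera, given by its name, has taken for a name from the list of things; names that differ only in an ending like _2 or _b are one class to them, and where a whole thing is asked for, a point or a joint stands for the part that bears it (a point fixed in the world has none). Each returns a list of dicts, best first, with "conf" (0 to 1); they miss things now and then, are a little off and sometimes report something else, mostly with a low value. They report only what shows in the picture. A call takes as long as a camera call. They do not tell look-alikes from the thing itself.
- r.look_for(label, camera): "at" ([x, y, z] in m, in the coordinates of the camera as it stood for that picture, good to about 4 mm: the middle of the surface that is visible of it).
- r.spot_point(label, camera): "at" ([x, y, z] in m, in the coordinates of the camera as it stood for that picture, good to about 4 mm: a listed point, or the origin of a listed thing).
The state is a dict: "time": time; "joint_positions": joint angles; "joint_vel": joint speeds; "joint_torque": joint torques, N m; "ee_pos": TCP position; "eef_rot": TCP orientation; "ft_force": force on the tool from outside, world axes, zero at the start; "torque": the same for the moment, N m; "width": finger opening in m; "grip_force": force on a finger pad.
Only numpy, scipy, OpenCV 4.12 (cv2) and the standard library are available. Lean on these libraries where they do the work, as an engineer would, in place of code of your own. Each camera call takes 0.05 s, during which the arm holds its last target. There are 200 camera calls.

### The job

Put the kit away: lay the yellow-handled peeler, the marker pen, the kitchen timer and the brass check weight each into the foam insert cut out to its shape, right down on the floor of the cut-out and let go. The peeler's handle belongs in the wide, round end of its cut-out, the marker may lie either way round, and the timer and the weight stand upright, the timer square in its square cut-out. Leave the roll of tape where it lies.

Things in the scene. Friction and masses are not known exactly. Their poses are not given: they have to be found in the camera images.
- peeler_mid (a point): Peeler, 171 mm long, 22 wide, 20 high, about 60 g, lying flat: yellow grip (105 mm long), narrow grey blade (66 mm long, 17 wide). The point is where to grip it, in the middle of the yellow grip, 10 mm above the underside. x runs along the peeler to the blade: the tip lies 116 mm ahead of the point, the grip's end 55 mm behind it; z up.
- marker_mid (a point): Marker pen, 135 mm long, 17 mm wide, 16 mm high, 20 g, white barrel with a black cap, lying flat on the table. The point is its centre, 8 mm above its underside; the x axis runs along the pen, z is up.
- timer_mid (a point): Clockwork kitchen timer standing upright: a white square body 60 x 60 mm and 24 mm high, on top of it a round red knob (41 mm across, from 25 to 38 mm up) with a grip bar (36 x 8 mm) up to 51 mm; about 110 g. The knob does not turn. The point is the centre, 25.5 mm above its underside; x and y are square to the sides of the body, z is up.
- weight_mid (a point): Brass check weight of the bench scale, 500 g, standing upright: a cylinder 42 mm across up to 45 mm high, with a small knob (25 mm across) above it up to 62 mm. The point is on its axis, 31 mm above its underside; z is up.
- foam_peeler_home (a point): Where the peeler's point lies when home (22 mm above the table). Fixed foam insert 195 x 88 mm, 30 high, black, with a blue floor 12 mm above the table. Long cut-out: 40 mm wide and round-ended for the grip (61 mm back from the point), 30 wide for the blade (121 mm ahead). A finger channel 40 mm wide, as deep, runs right across it at the point. x along it to the blade end, z up.
- foam_marker_home (a point): Where the marker's point lies when home (20 mm above the table). Black foam insert like the others (195 x 88 x 30 mm, blue floor 12 mm above the table, finger channel 40 mm wide right across it at the point). Straight narrow cut-out 149 mm long, 31 mm wide, centred on the point. x along the cut-out, z up.
- foam_timer_home (a point): Where the timer's point lies when home (45.5 mm above the table). Black foam insert like the others (195 x 88 x 30 mm), the blue floor of its square cut-out (74 x 74 mm, centred on the point) 20 mm above the table, so 10 mm deep; a finger channel 36 mm wide, as deep, runs right across it at the point. x along the insert, y along the channel, z up.
- foam_weight_home (a point): Where the weight's point lies when home (51 mm above the table). Black foam insert like the others (195 x 88 x 30 mm), the blue floor of its round cut-out (57 mm across, centred on the point) 20 mm above the table, so 10 mm deep; no finger channel, so hold the weight by its upper half. x along the insert, z up.
- tape: Roll of masking tape, 96 mm across and 25 mm high, lying on the table to the right; a bystander, origin at the centre of its underside.
There are look-alikes about, which are no part of the job. What is shaped like the part that bears timer_mid but blue is not meant.

How it is judged:
By the outcome, as a careful person would: the job done as asked, in the order asked, and still so for the second after the job is handed in, with the robot touching nothing.
It also fails if it takes over 109 s, if anything falls off the work surface, if the arm or the gripper's body presses on something with over 40 N, if the wrist force passes 120 N, or if a joint passes its speed limit or range.

## Working session

There is one attempt and no reset: what is moved stays moved. The work goes in short steps, Python scripts to look and compute and a tool call to move; the robot and the scene stay as the last step left them, time stands still between calls to the robot, and variables do not carry over. Pictures are saved under pics/ and viewed, at most 14 in all, crops included, and the job is handed in when it is done.

Besides the shell and the picture viewer there is one more tool, called in YAML: its name, and indented under it one key for each argument. arm_command: Moves the arm, as the interface text tells. Its arguments: {"type":"object","properties":{"xyz":{"type":"array"},"rot":{"type":"array"},"grip":{"type":"number"},"squeeze":{"type":"number"}},"required":["xyz","rot"]}

```bash
mkdir -p pics; ls; cat > h.py <<'E'
import numpy as np, cv2
from bench import r
def W(cam,p,T=None):
    T=np.array(r.camera_model(cam)["T"]) if T is None else T
    return (T@np.r_[p,1])[:3]
def px2w(cam,uv,z,T=None):
    m=r.camera_model(cam); T=np.array(m["T"]) if T is None else T
    d=np.array([(uv[0]-m["cx"])/m["fx"],(uv[1]-m["cy"])/m["fy"]]); s=d.copy()
    for _ in range(20): s=d/(1+m["k1"]*(s@s))
    v=T[:3,:3]@np.array([s[0],-s[1],-1]); o=T[:3,3]
    return o+v*(z-o[2])/v[2]
def w2px(cam,p):
    m=r.camera_model(cam); T=np.array(m["T"]); c=np.linalg.inv(T)@np.r_[p,1]
    s=np.array([c[0],-c[1]])/-c[2]; s=s*(1+m["k1"]*(s@s)); return s*[m["fx"],m["fy"]]+[m["cx"],m["cy"]]
E
python3 - <<'E'
from h import *
np.set_printoptions(precision=3,suppress=True)
ims=[]
for c in ["top","scene"]:
    im=r.camera(c); ims.append(im); cv2.imwrite(f"pics/{c}0.png",cv2.resize(im[:,:,::-1],(800,600),interpolation=cv2.INTER_CUBIC))
    for n in ["peeler_mid","marker_mid","timer_mid","weight_mid","foam_peeler_home","foam_marker_home","foam_timer_home","foam_weight_home","tape"]:
        print(c,n,[(round(d["conf"],2),W(c,d["at"]),w2px(c,W(c,d["at"])).round()*1.5625) for d in r.spot_point(n,c)[:3]])
    print(r.camera_model(c))
s=r.read_state();print(s)
E
```

```text
pics
top peeler_mid [(0.63, array([ 0.422, -0.331,  0.01 ]), array([521.875, 345.312]))]
top marker_mid [(0.5, array([ 0.404, -0.144,  0.006]), array([425.   , 353.125]))]
top timer_mid [(0.74, array([0.412, 0.165, 0.023]), array([264.062, 346.875])), (0.68, array([0.416, 0.271, 0.025]), array([209.375, 343.75 ]))]
top weight_mid [(0.73, array([0.431, 0.062, 0.031]), array([317.188, 337.5  ]))]
top foam_peeler_home [(0.93, array([ 0.547, -0.086,  0.024]), array([395.312, 279.688]))]
top foam_marker_home [(0.69, array([0.59 , 0.286, 0.024]), array([207.812, 256.25 ]))]
top foam_timer_home [(0.97, array([0.583, 0.026, 0.049]), array([337.5  , 257.812]))]
top foam_weight_home [(0.71, array([0.578, 0.173, 0.051]), array([260.938, 259.375]))]
top tape [(0.64, array([ 0.407, -0.527, -0.003]), array([620.312, 354.688]))]
{'fx': 362.4087861557951, 'fy': 362.4087861557951, 'cx': 259.1686230647648, 'cy': 197.33835601509873, 'k1': -0.0846779138783957, 'T': array([[ 0.015,  0.987, -0.158,  0.318],
       [-1.   ,  0.012, -0.018, -0.125],
       [-0.016,  0.158,  0.987,  1.097],
       [ 0.   ,  
[... 1141 characters left out ...]
310119088, 'k1': -0.12186021919988732, 'T': array([[-0.793,  0.374, -0.48 , -0.201],
       [-0.608, -0.461,  0.646,  0.783],
       [ 0.02 ,  0.804,  0.594,  0.892],
       [ 0.   ,  0.   ,  0.   ,  1.   ]])}
{'time': 1.0, 'joint_positions': array([ 1.24 ,  0.332, -0.065,  1.46 ,  0.022,  1.35 , -0.089]), 'joint_vel': array([ 0.001, -0.   ,  0.001, -0.   ,  0.   ,  0.002,  0.   ]), 'joint_torque': array([ -0.   , -62.306,   0.024, -39.011,  -0.061,   0.032,   0.   ]), 'ee_pos': array([ 0.189, -0.596,  0.223]), 'eef_rot': array([0.988, 0.153, 0.   , 0.   ]), 'ft_force': array([ 0.495,  0.094, -0.108]), 'torque': array([-0.002,  0.027,  0.018]), 'grip_force': 0.0, 'width': 0.0867856316554588}
```

View pics/top0.png

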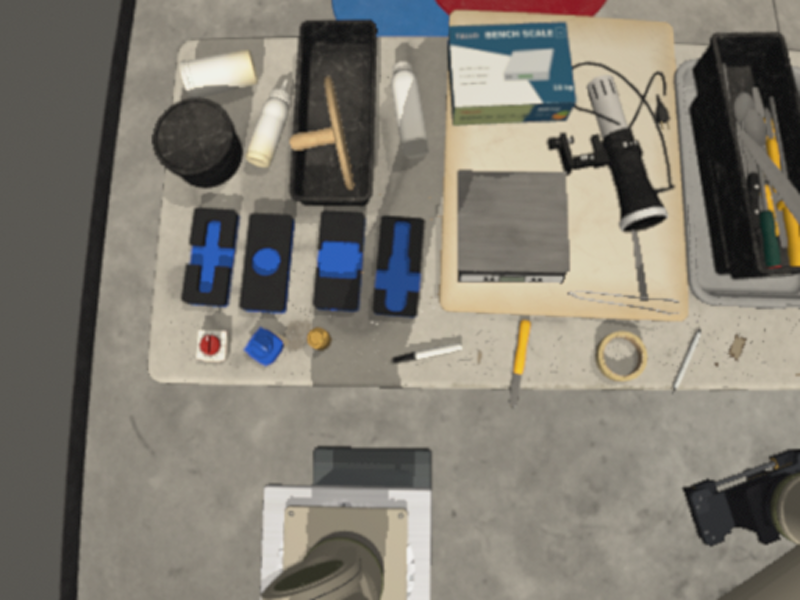

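View pics/scene0.png

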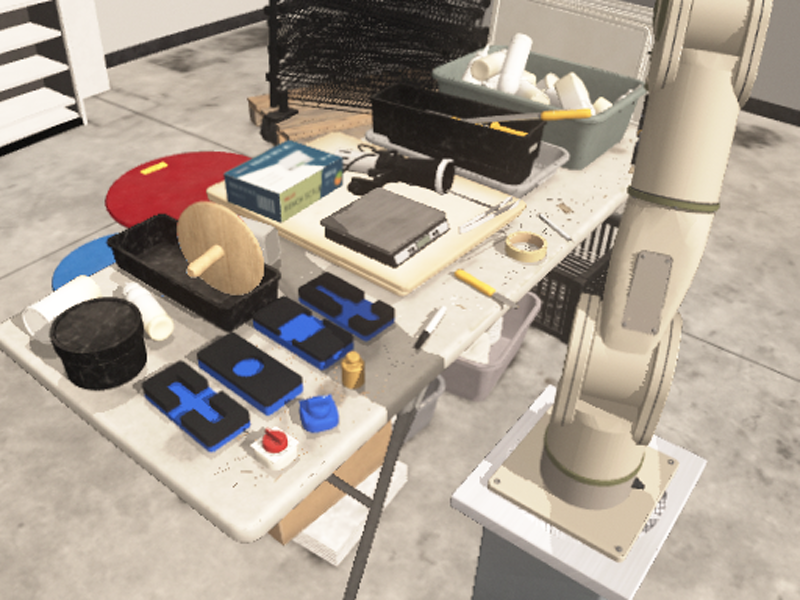

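The top view shows the red and white timer at (210,345) and its blue look-alike at (264,347). The brass weight is at (318,338), the marker at (428,353), and the peeler at (520,355) with its blade toward the robot. The foams run left to right as marker, weight, timer, peeler. The peeler foam's wide end faces the robot (bottom), so the peeler needs a half turn.

arm_command:
  xyz:
    - [0.2, 0.264, 0.08]
    - [0.2, 0.264, 0.08]
    - [0.2, 0.264, 0.08]
    - [0.2, 0.264, 0.08]
    - [0.2, 0.264, 0.08]
    - [0.2, 0.264, 0.08]
    - [0.2, 0.264, 0.08]
    - [0.2, 0.264, 0.08]
    - [0.2, 0.264, 0.08]
    - [0.2, 0.264, 0.08]
    - [0.2, 0.264, 0.08]
    - [0.2, 0.264, 0.08]
    - [0.2, 0.264, 0.08]
    - [0.2, 0.264, 0.08]
  rot:
    - [0, 0, -0.307]
    - [0, 0, -0.307]
    - [0, 0, -0.307]
    - [0, 0, -0.307]
    - [0, 0, -0.307]
    - [0, 0, -0.307]
    - [0, 0, -0.307]
    - [0, 0, -0.307]
    - [0, 0, -0.307]
    - [0, 0, -0.307]
    - [0, 0, -0.307]
    - [0, 0, -0.307]
    - [0, 0, -0.307]
    - [0, 0, -0.307]

```text
time: 2.17
ee_pos: [0.3885, -0.3327, 0.3022]
eef_rot: [1.0, -0.001, -0.0, -0.0]
ft_force: [-0.0, 0.8, 0.7]
width: 0.087
grip_force: 0.0
```

```bash
cat >> h.py <<'E'
np.set_printoptions(precision=4,suppress=True)
from scipy.spatial.transform import Rotation as R
def yaw():
    s=r.read_state(); x=R.from_quat(s["eef_rot"]).as_matrix()
    return np.arctan2(x[1,0],x[0,0]), x[:,2], s["ee_pos"], s["time"]
def snap(name,labels=()):
    y=yaw(); m=r.camera_model("wrist"); T=np.array(m["T"]); im=r.camera("wrist")
    cv2.imwrite(f"pics/{name}.png",im[:,:,::-1]); np.save(f"pics/{name}.npy",T)
    print("yaw,z,pos,t",*y,"q",r.read_state()["joint_positions"])
    for n in labels:
        print(n,[(round(d["conf"],2),W("wrist",d["at"],T)) for d in r.spot_point(n,"wrist")[:3]])
    return im,T
def blob(im,T,lo,hi,z,minA=80):
    "HSV blobs: world centre, size and long axis yaw at height z"
    h=cv2.cvtColor(im,cv2.COLOR_RGB2HSV); mk=cv2.inRange(h,np.array(lo),np.array(hi))
    for c in cv2.findContours(mk,cv2.RETR_EXTERNAL,cv2.CHAIN_APPROX_NONE)[0]:
        if cv2.contourArea(c)<minA: continue
        w=np.array([px2w("wrist",p,z,T)[:2] for p in c[:,0]]).astype(np.float32)
        b=cv2.minAreaRect(w); P=cv2.boxPoints(b); e=max([P[1]-P[0],P[2]-P[1]],key=np.linalg.norm)
        print("blob px",c[:,0].mean(0).round(),"c",np.array(b[0]),"size",np.array(b[1]),"yaw",np.arctan2(e[1],e[0])%np.pi)
E
python3 - <<'E'
from h import *
im,T=snap("w1",["peeler_mid"])
blob(im,T,(18,110,90),(35,255,255),0.012)
m=r.camera_model("wrist");print(m["fx"],T)
E
```

```text
yaw,z,pos,t -0.001426100507500499 [-0.0006  0.0003 -1.    ] [ 0.3885 -0.3327  0.3022] 2.1667 q [ 0.8703  0.0633 -0.264   1.6147  0.0167  1.4663 -0.9667]
peeler_mid [(0.88, array([ 0.4178, -0.3292,  0.0087]))]
blob px [389. 331.] c [ 0.0647 -0.5489] size [0.0397 0.521 ] yaw 1.5719043
blob px [427. 286.] c [ 0.1612 -0.6241] size [0.1041 0.0233] yaw 0.16232473
blob px [ 91. 284.] c [ 0.1624 -0.0475] size [0.0397 0.1064] yaw 2.8902721
blob px [  6. 125.] c [0.4368 0.0443] size [0.0237 0.0213] yaw 1.3557125
blob px [256. 130.] c [ 0.4209 -0.3306] size [0.0207 0.1058] yaw 2.9723196
313.8485931627732 [[-0.0012  0.955   0.2966  0.4705]
 [-1.     -0.0011 -0.0006 -0.3322]
 [-0.0002 -0.2966  0.955   0.465 ]
 [ 0.      0.      0.      1.    ]]
```

View pics/w1.png

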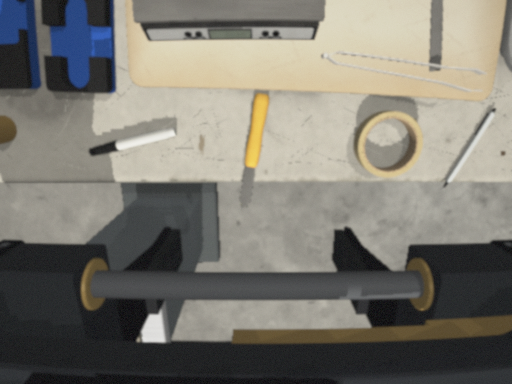

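The wrist view shows the yellow grip at (256,130) with the blade at its lower end. The segmented grip measures 106 x 21 mm, and the network's point agrees with it.

arm_command:
  xyz:
    - [0.03, 0.0025, -0.04]
    - [0.03, 0.0025, -0.08]
    - [0.03, 0.0025, -0.12]
    - [0.03, 0.0025, -0.16]
    - [0.03, 0.0025, -0.2]
    - [0.03, 0.0025, -0.24]
    - [0.03, 0.0025, -0.265]
    - [0.03, 0.0025, -0.285]
    - [0.03, 0.0025, -0.297]
    - [0.03, 0.0025, -0.297]
    - [0.03, 0.0025, -0.297]
  rot:
    - [0, 0, -0.1]
    - [0, 0, -0.168]
    - [0, 0, -0.168]
    - [0, 0, -0.168]
    - [0, 0, -0.168]
    - [0, 0, -0.168]
    - [0, 0, -0.168]
    - [0, 0, -0.168]
    - [0, 0, -0.168]
    - [0, 0, -0.168]
    - [0, 0, -0.168]

```text
time: 3.18
ee_pos: [0.4195, -0.3294, 0.0059]
eef_rot: [0.996, -0.084, -0.0, -0.0]
ft_force: [1.4, -0.9, 0.1]
width: 0.0871
grip_force: 0.0
```

arm_command:
  xyz:
    - [0, 0, 0]
    - [0, 0, 0]
    - [0, 0, 0]
    - [0, 0, 0]
    - [0, 0, 0]
    - [0, 0, 0]
    - [0, 0, 0]
    - [0, 0, 0]
  rot:
    - [0, 0, 0]
    - [0, 0, 0]
    - [0, 0, 0]
    - [0, 0, 0]
    - [0, 0, 0]
    - [0, 0, 0]
    - [0, 0, 0]
    - [0, 0, 0]
  grip: 0
  squeeze: 25

```text
time: 3.85
ee_pos: [0.4194, -0.3291, 0.0056]
eef_rot: [0.997, -0.084, 0.0, 0.0]
ft_force: [0.2, 0.2, 0.0]
width: 0.0416
grip_force: 0.0
```

arm_command:
  xyz:
    - [0, 0, 0]
    - [0, 0, 0]
    - [0, 0, 0]
    - [0, 0, 0]
    - [0, 0, 0]
    - [0, 0, 0]
    - [0, 0, 0]
    - [0, 0, 0]
  rot:
    - [0, 0, 0]
    - [0, 0, 0]
    - [0, 0, 0]
    - [0, 0, 0]
    - [0, 0, 0]
    - [0, 0, 0]
    - [0, 0, 0]
    - [0, 0, 0]

```text
time: 4.52
ee_pos: [0.4194, -0.3291, 0.0056]
eef_rot: [0.997, -0.083, 0.0, 0.0]
ft_force: [-0.1, 0.1, 0.0]
width: 0.0209
grip_force: 25.0
```

arm_command:
  xyz:
    - [0, 0, 0.03]
    - [0, 0, 0.07]
    - [0, 0, 0.11]
    - [0, 0, 0.15]
    - [0.01, 0.02, 0.18]
    - [0.02, 0.05, 0.21]
    - [0.03, 0.08, 0.23]
    - [0.04, 0.12, 0.25]
    - [0.05, 0.16, 0.26]
    - [0.06, 0.2, 0.27]
    - [0.07, 0.24, 0.28]
    - [0.08, 0.28, 0.29]
    - [0.09, 0.32, 0.3]
    - [0.1, 0.36, 0.31]
    - [0.1, 0.39, 0.32]
    - [0.1, 0.41, 0.32]
    - [0.1, 0.41, 0.32]
    - [0.1, 0.41, 0.32]
    - [0.1, 0.41, 0.32]
  rot:
    - [0, 0, 0]
    - [0, 0, 0]
    - [0, 0, 0]
    - [0, 0, 0]
    - [0, 0, 0.03]
    - [0, 0, 0.06]
    - [0, 0, 0.1]
    - [0, 0, 0.13]
    - [0, 0, 0.168]
    - [0, 0, 0.168]
    - [0, 0, 0.168]
    - [0, 0, 0.168]
    - [0, 0, 0.168]
    - [0, 0, 0.168]
    - [0, 0, 0.168]
    - [0, 0, 0.168]
    - [0, 0, 0.168]
    - [0, 0, 0.168]
    - [0, 0, 0.168]

```text
time: 6.1
ee_pos: [0.5193, 0.0797, 0.3252]
eef_rot: [1.0, -0.0, -0.0, 0.0]
ft_force: [0.7, -0.4, -0.7]
width: 0.0211
grip_force: 25.0
```

```bash
python3 - <<'E'
from h import *
im,T=snap("w2",["foam_peeler_home","foam_marker_home","foam_timer_home","foam_weight_home","marker_mid","timer_mid","weight_mid","peeler_mid"])
blob(im,T,(100,130,90),(130,255,255),0.03,300)
print("yellow/brass");blob(im,T,(15,100,60),(35,255,255),0.05)
print("red");blob(im,T,(0,150,90),(8,255,255),0.045)
E
```

```text
yaw,z,pos,t -0.00032091258499609873 [-0.0006 -0.0008 -1.    ] [0.5193 0.0797 0.3252] 6.1 q [ 0.3633  0.1252 -0.6589  1.5217  0.0772  1.5217 -1.8677]
foam_peeler_home []
foam_marker_home [(0.75, array([0.5903, 0.2852, 0.0174]))]
foam_timer_home [(0.78, array([0.5861, 0.0227, 0.0509]))]
foam_weight_home [(0.87, array([0.5807, 0.166 , 0.0485]))]
marker_mid [(0.57, array([ 0.409 , -0.1454,  0.0084]))]
timer_mid [(0.81, array([0.4162, 0.1629, 0.0241])), (0.73, array([0.4122, 0.2712, 0.029 ]))]
weight_mid [(0.6, array([0.4333, 0.0607, 0.0296]))]
peeler_mid [(0.96, array([0.5148, 0.0822, 0.328 ]))]
blob px [203. 216.] c [0.4204 0.1636] size [0.0568 0.0619] yaw 2.5364347
blob px [195. 110.] c [0.5811 0.1683] size [0.0546 0.0561] yaw 3.1070762
blob px [294. 106.] c [0.5862 0.0265] size [0.0842 0.0739] yaw 1.5190363
blob px [119. 102.] c [0.5922 0.2759] size [0.084  0.1452] yaw 3.056454
blob px [371. 115.] c [ 0.5772 -0.084 ] size [0.0837 0.177 ] yaw 3.0534177
yellow/brass
blob px [256. 334.] c [0.2087 0.0767] size [0.5934 0.0433] yaw 1.5705312
blob px [257. 310.] c [0.2535 0.079 ] size [0.0554 0.0534] yaw 1.5698229
blob px [310. 286.] c [ 0.3032 -0.0049] size [0.1006 0.016 ] yaw 0.098747745
blob px [204. 286.] c [0.3033 0.1649] size [0.0171 0.1007] yaw 3.0443726
blob px [258. 212.] c [0.43   0.0749] size [0.197  0.0681] yaw 0.0052419407
red
blob px [138. 219.] c [0.4204 0.263 ] size [0.0337 0.0371] yaw 2.1840553
```

View pics/w2.png

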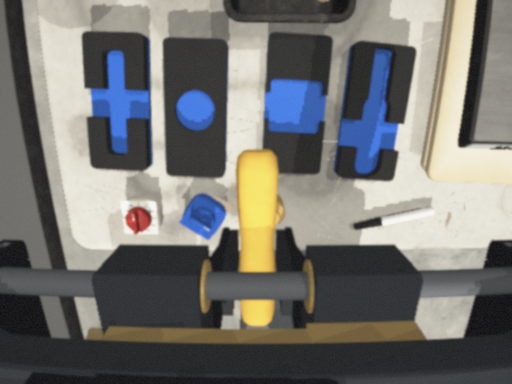

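The view shows all four foams: marker around (119,102), weight (195,110), timer (294,106), peeler (371,115). The peeler foam's round, wide end is nearest the robot. I'll fit the cut-out shapes to get accurate home poses.

```bash
cat > fit.py <<'E'
from h import *
from scipy.optimize import minimize
def rect(a,b,w): return np.array([[a,-w],[b,-w],[b,w],[a,w]])
def arc(c,rad,n=40,a0=0,a1=2*np.pi):
    t=np.linspace(a0,a1,n); return np.c_[c+rad*np.cos(t),rad*np.sin(t)]
pe=np.vstack([arc(-.041,.020,20,np.pi/2,1.5*np.pi),[[.056,-.02],[.056,-.015]],arc(.106,.015,20,-np.pi/2,np.pi/2),[[.056,.015],[.056,.02]]])
M={"peeler":(.012,[pe],.02),"marker":(.012,[rect(-.0745,.0745,.0155)],.02),"timer":(.02,[rect(-.037,.037,.037)],.018),"weight":(.02,[arc(0,.0285)],0)}
def fit(name,im,T,g):
    m=r.camera_model("wrist"); Ti=np.linalg.inv(T); S=4
    def proj(P,z,q):
        c,s=np.cos(q[2]),np.sin(q[2]); X=P@np.array([[c,s],[-s,c]])+q[:2]
        C=np.c_[X,np.full(len(X),z),np.ones(len(X))]@Ti.T
        u=np.c_[C[:,0],-C[:,1]]/-C[:,2:3]; u=u*(1+m["k1"]*(u**2).sum(1))[:,None]
        return ((u*m["fx"]+[m["cx"],m["cy"]]+.5)*S*16).round().astype(np.int32)
    zf,polys,ch=M[name]; H,Wd=im.shape[:2]
    hsv=cv2.cvtColor(cv2.resize(im,None,fx=S,fy=S,interpolation=cv2.INTER_LINEAR),cv2.COLOR_RGB2HSV)
    mk=cv2.inRange(hsv,np.array((100,120,70)),np.array((130,255,255)))>0
    u0=(proj(np.zeros((1,2)),.03,g)[0]/16).astype(int); R_=(slice(max(0,u0[1]-110*S),u0[1]+110*S),slice(max(0,u0[0]-60*S),u0[0]+60*S))
    n,lab=cv2.connectedComponents(mk.astype(np.uint8)); l=lab[u0[1],u0[0]]; tgt=(lab==l)[R_]
    def ren(q):
        o=[]
        for z,w in ((zf,.044),(.03,.06)):
            a=np.zeros(mk.shape,np.uint8)
            for P in polys+([rect(-ch,ch,w)] if ch else []): cv2.fillPoly(a,[proj(P,z,q)],1,shift=4)
            o.append(a[R_])
        return (o[0]&o[1])>0
    f=lambda v: 1-(ren(v/[1,1,.1])&tgt).sum()/(ren(v/[1,1,.1])|tgt).sum()
    v=np.array(g)*[1,1,.1]
    for _ in range(2):
        res=minimize(f,v,method="Nelder-Mead",options=dict(initial_simplex=np.vstack([v]+[v+d for d in np.diag([.006,.006,.006])]),xatol=1e-5,fatol=1e-5)); v=res.x
    print(name,v/[1,1,.1],"IoU",round(1-res.fun,3))
E
python3 - <<'E'
from fit import *
im=cv2.imread("pics/w2.png")[:,:,::-1].copy(); T=np.load("pics/w2.npy")
for n,g in (("peeler",(.548,-.09,-.09)),("marker",(.591,.285,-.08)),("timer",(.585,.024,-.05)),("weight",(.581,.169,-.03))): fit(n,im,T,g)
E
```

```text
peeler [ 0.5467 -0.0885 -0.0816] IoU 0.909
marker [ 0.5931  0.2845 -0.0655] IoU 0.909
timer [ 0.5862  0.0254 -0.0534] IoU 0.957
weight [ 0.5815  0.1693 -0.032 ] IoU 0.937
```

arm_command:
  xyz:
    - [0.003, -0.01, 0]
    - [0.006, -0.02, -0.005]
    - [0.01, -0.035, -0.01]
    - [0.013, -0.05, -0.015]
    - [0.016, -0.065, -0.02]
    - [0.02, -0.08, -0.025]
    - [0.023, -0.095, -0.03]
    - [0.0265, -0.11, -0.035]
    - [0.0265, -0.125, -0.04]
    - [0.0265, -0.14, -0.045]
    - [0.0265, -0.155, -0.05]
    - [0.0265, -0.168, -0.06]
    - [0.0265, -0.168, -0.07]
    - [0.0265, -0.168, -0.08]
    - [0.0265, -0.168, -0.09]
    - [0.0265, -0.168, -0.1]
    - [0.0265, -0.168, -0.11]
    - [0.0265, -0.168, -0.12]
    - [0.0265, -0.168, -0.125]
    - [0.0265, -0.168, -0.125]
  rot:
    - [0, 0, 0.1]
    - [0, 0, 0.22]
    - [0, 0, 0.34]
    - [0, 0, 0.46]
    - [0, 0, 0.58]
    - [0, 0, 0.7]
    - [0, 0, 0.82]
    - [0, 0, 0.94]
    - [0, 0, 1.06]
    - [0, 0, 1.18]
    - [0, 0, 1.3]
    - [0, 0, 1.42]
    - [0, 0, 1.54]
    - [0, 0, 1.66]
    - [0, 0, 1.78]
    - [0, 0, 1.9]
    - [0, 0, 2.02]
    - [0, 0, 2.14]
    - [0, 0, 2.26]
    - [0, 0, 2.38]

```text
time: 8.22
ee_pos: [0.5452, -0.0873, 0.1992]
eef_rot: [0.369, 0.93, -0.0, -0.001]
ft_force: [-0.5, 0.1, -0.8]
width: 0.021
grip_force: 25.0
```

arm_command:
  xyz:
    - [0, 0, -0.02]
    - [0, 0, -0.04]
    - [0, 0, -0.06]
    - [0, 0, -0.08]
    - [0, 0, -0.08]
    - [0, 0, -0.08]
    - [0, 0, -0.08]
    - [0, 0, -0.08]
    - [0, 0, -0.08]
  rot:
    - [0, 0, 0.12]
    - [0, 0, 0.24]
    - [0, 0, 0.36]
    - [0, 0, 0.48]
    - [0, 0, 0.6]
    - [0, 0, 0.68]
    - [0, 0, 0.68]
    - [0, 0, 0.68]
    - [0, 0, 0.68]

```text
time: 8.97
ee_pos: [0.546, -0.0872, 0.1208]
eef_rot: [0.042, 0.999, 0.0, 0.0]
ft_force: [-0.3, 0.1, -0.8]
width: 0.0209
grip_force: 25.0
```

```bash
python3 - <<'E'
from h import *
im,T=snap("w3",["foam_peeler_home","peeler_mid"])
E
```

```text
yaw,z,pos,t 3.0576527967312725 [ 0.0004  0.     -1.    ] [ 0.546  -0.0872  0.1208] 8.9667 q [ 0.7873  0.3777 -0.8501  1.744   0.3074  1.159   1.3346]
foam_peeler_home []
peeler_mid [(0.93, array([ 0.5476, -0.0834,  0.1226]))]
```

View pics/w3.png

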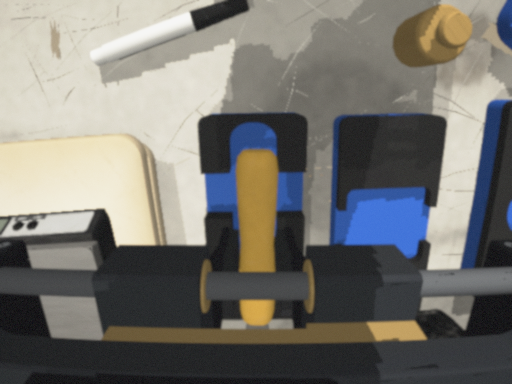

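The handle sits over the round end of its cut-out and is aligned with it, so I lower.

arm_command:
  xyz:
    - [0, -0.001, -0.03]
    - [0, -0.001, -0.055]
    - [0, -0.001, -0.07]
    - [0, -0.001, -0.08]
    - [0, -0.001, -0.09]
    - [0, -0.001, -0.097]
    - [0, -0.001, -0.1025]
    - [0, -0.001, -0.1025]
    - [0, -0.001, -0.1025]
  rot:
    - [0, 0, 0]
    - [0, 0, 0]
    - [0, 0, 0]
    - [0, 0, 0]
    - [0, 0, 0]
    - [0, 0, 0]
    - [0, 0, 0]
    - [0, 0, 0]
    - [0, 0, 0]

```text
time: 9.87
ee_pos: [0.5462, -0.0881, 0.0185]
eef_rot: [0.04, 0.999, -0.0, 0.0]
ft_force: [0.9, -0.9, -0.9]
width: 0.0207
grip_force: 25.0
```

arm_command:
  xyz:
    - [0, 0, 0]
    - [0, 0, 0]
    - [0, 0, 0]
    - [0, 0, 0]
    - [0, 0, 0]
  rot:
    - [0, 0, 0]
    - [0, 0, 0]
    - [0, 0, 0]
    - [0, 0, 0]
    - [0, 0, 0]
  grip: 0.8

```text
time: 10.28
ee_pos: [0.546, -0.0882, 0.0182]
eef_rot: [0.04, 0.999, -0.0, 0.0]
ft_force: [-0.1, -0.2, 0.3]
width: 0.0465
grip_force: 0.0
```

arm_command:
  xyz:
    - [0, 0, 0.01]
    - [0, 0, 0.03]
    - [0, 0, 0.065]
    - [0, 0, 0.105]
    - [-0.01, 0, 0.145]
    - [-0.03, 0, 0.18]
    - [-0.05, 0, 0.21]
    - [-0.05, 0, 0.22]
    - [-0.05, 0, 0.22]
  rot:
    - [0, 0, 0]
    - [0, 0, 0]
    - [0, 0, 0]
    - [0, 0, 0]
    - [0, 0, 0]
    - [0, 0, 0]
    - [0, 0, 0]
    - [0, 0, 0]
    - [0, 0, 0]
  grip: 1

```text
time: 11.03
ee_pos: [0.4968, -0.0884, 0.2416]
eef_rot: [0.041, 0.999, -0.002, 0.002]
ft_force: [-0.1, -0.1, -0.2]
width: 0.0864
grip_force: 0.0
```

```bash
python3 - <<'E'
from h import *
im,T=snap("w4",["marker_mid","weight_mid","peeler_mid"])
for n,a,b in (("w3",(93,57),(247,5)),("w1",(91,151),(175,132))):
    A,B=[px2w("wrist",p,.008,np.load(f"pics/{n}.npy")) for p in (a,b)]; d=B-A; print(n,(A+B)/2,np.linalg.norm(d),np.arctan2(d[1],d[0])%np.pi)
E
```

```text
yaw,z,pos,t 3.060207514148788 [ 0.0048 -0.0035 -1.    ] [ 0.4968 -0.0884  0.2416] 11.0333 q [ 0.9389  0.1362 -0.9145  1.7125  0.1127  1.3445  1.4931]
marker_mid [(0.74, array([ 0.4097, -0.1474,  0.0101])), (0.39, array([0.5875, 0.0231, 0.0518]))]
weight_mid [(0.97, array([0.431 , 0.0616, 0.0347]))]
peeler_mid [(0.58, array([ 0.5457, -0.0826,  0.0186]))]
w3 [ 0.407  -0.1481  0.008 ] 0.13517983036298933 1.7648716064125434
w1 [ 0.4066 -0.1481  0.008 ] 0.13306429324341618 1.7715261800544648
```

View pics/w4.png

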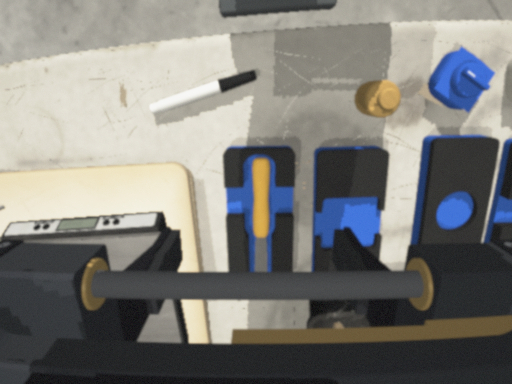

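The peeler lies in its cut-out with the handle at the wide end, spanning (260,155) to (262,235). Next is the marker, at (205,90).

arm_command:
  xyz:
    - [-0.015, -0.01, 0]
    - [-0.03, -0.02, 0]
    - [-0.045, -0.03, -0.01]
    - [-0.06, -0.04, -0.03]
    - [-0.075, -0.05, -0.05]
    - [-0.089, -0.06, -0.07]
    - [-0.089, -0.06, -0.09]
    - [-0.089, -0.06, -0.11]
    - [-0.089, -0.06, -0.13]
    - [-0.089, -0.06, -0.15]
    - [-0.089, -0.06, -0.17]
    - [-0.089, -0.06, -0.19]
    - [-0.089, -0.06, -0.21]
    - [-0.089, -0.06, -0.225]
    - [-0.089, -0.06, -0.233]
    - [-0.089, -0.06, -0.233]
    - [-0.089, -0.06, -0.233]
  rot:
    - [0, 0, -0.12]
    - [0, 0, -0.24]
    - [0, 0, -0.36]
    - [0, 0, -0.48]
    - [0, 0, -0.6]
    - [0, 0, -0.72]
    - [0, 0, -0.84]
    - [0, 0, -0.96]
    - [0, 0, -1.08]
    - [0, 0, -1.2]
    - [0, 0, -1.292]
    - [0, 0, -1.292]
    - [0, 0, -1.292]
    - [0, 0, -1.292]
    - [0, 0, -1.292]
    - [0, 0, -1.292]
    - [0, 0, -1.292]

```text
time: 12.65
ee_pos: [0.4067, -0.1475, 0.0047]
eef_rot: [0.633, 0.774, 0.0, -0.001]
ft_force: [0.7, -0.3, 0.1]
width: 0.0868
grip_force: 0.0
```

arm_command:
  xyz:
    - [0, 0, 0]
    - [0, 0, 0]
    - [0, 0, 0]
    - [0, 0, 0]
    - [0, 0, 0]
    - [0, 0, 0]
    - [0, 0, 0]
    - [0, 0, 0]
    - [0, 0, 0]
    - [0, 0, 0]
    - [0, 0, 0]
    - [0, 0, 0]
    - [0, 0, 0]
    - [0, 0, 0]
    - [0, 0, 0]
    - [0, 0, 0]
  rot:
    - [0, 0, 0]
    - [0, 0, 0]
    - [0, 0, 0]
    - [0, 0, 0]
    - [0, 0, 0]
    - [0, 0, 0]
    - [0, 0, 0]
    - [0, 0, 0]
    - [0, 0, 0]
    - [0, 0, 0]
    - [0, 0, 0]
    - [0, 0, 0]
    - [0, 0, 0]
    - [0, 0, 0]
    - [0, 0, 0]
    - [0, 0, 0]
  grip: 0
  squeeze: 15

```text
time: 13.98
ee_pos: [0.4069, -0.1481, 0.0051]
eef_rot: [0.634, 0.774, 0.0, 0.0]
ft_force: [-0.0, 0.7, 0.7]
width: 0.0151
grip_force: 15.0
```

arm_command:
  xyz:
    - [0, 0, 0.03]
    - [0, 0, 0.07]
    - [0, 0, 0.11]
    - [0.01, 0.02, 0.14]
    - [0.02, 0.05, 0.16]
    - [0.035, 0.085, 0.18]
    - [0.05, 0.12, 0.19]
    - [0.065, 0.155, 0.2]
    - [0.08, 0.19, 0.2]
    - [0.095, 0.225, 0.2]
    - [0.11, 0.26, 0.2]
    - [0.125, 0.295, 0.2]
    - [0.14, 0.33, 0.19]
    - [0.155, 0.365, 0.18]
    - [0.17, 0.4, 0.165]
    - [0.18, 0.42, 0.15]
    - [0.186, 0.4325, 0.13]
    - [0.186, 0.4325, 0.115]
    - [0.186, 0.4325, 0.115]
    - [0.186, 0.4325, 0.115]
  rot:
    - [0, 0, 0]
    - [0, 0, 0]
    - [0, 0, 0]
    - [0, 0, 0.1]
    - [0, 0, 0.2]
    - [0, 0, 0.3]
    - [0, 0, 0.4]
    - [0, 0, 0.5]
    - [0, 0, 0.6]
    - [0, 0, 0.7]
    - [0, 0, 0.8]
    - [0, 0, 0.9]
    - [0, 0, 1.0]
    - [0, 0, 1.1]
    - [0, 0, 1.2]
    - [0, 0, 1.305]
    - [0, 0, 1.305]
    - [0, 0, 1.305]
    - [0, 0, 1.305]
    - [0, 0, 1.305]

```text
time: 15.65
ee_pos: [0.5925, 0.2832, 0.1195]
eef_rot: [0.034, 0.999, -0.001, -0.001]
ft_force: [0.5, -0.4, 0.3]
width: 0.0151
grip_force: 15.0
```

```bash
python3 - <<'E'
from h import *
im,T=snap("w5",["foam_marker_home","marker_mid","timer_mid","weight_mid"])
E
```

```text
yaw,z,pos,t 3.072785071785922 [-0.0015 -0.001  -1.    ] [0.5925 0.2832 0.1195] 15.65 q [ 0.1738  0.697  -1.0254  1.4499  0.6009  1.3305  0.6122]
foam_marker_home [(0.87, array([0.5899, 0.2857, 0.0211]))]
marker_mid [(0.71, array([0.5942, 0.2841, 0.1234])), (0.27, array([0.5801, 0.1707, 0.0498]))]
timer_mid []
weight_mid []
```

View pics/w5.png

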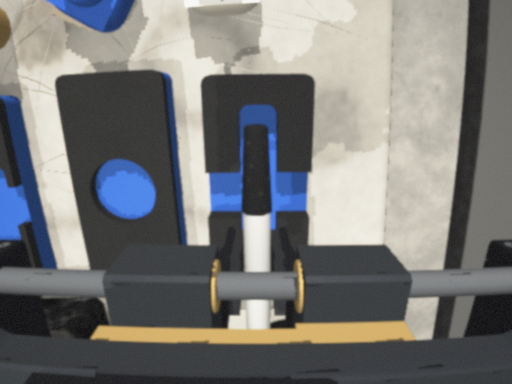

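The marker is lined up over its slot.

arm_command:
  xyz:
    - [-0.001, 0, -0.03]
    - [-0.001, 0, -0.055]
    - [-0.001, 0, -0.07]
    - [-0.001, 0, -0.08]
    - [-0.001, 0, -0.09]
    - [-0.001, 0, -0.097]
    - [-0.001, 0, -0.102]
    - [-0.001, 0, -0.102]
    - [-0.001, 0, -0.102]
  rot:
    - [0, 0, 0]
    - [0, 0, 0]
    - [0, 0, 0]
    - [0, 0, 0]
    - [0, 0, 0]
    - [0, 0, 0]
    - [0, 0, 0]
    - [0, 0, 0]
    - [0, 0, 0]

```text
time: 16.65
ee_pos: [0.5921, 0.2846, 0.0186]
eef_rot: [0.034, 0.999, 0.0, 0.0]
ft_force: [-0.1, -0.6, -0.0]
width: 0.0152
grip_force: 15.0
```

arm_command:
  xyz:
    - [0, 0, 0]
    - [0, 0, 0]
    - [0, 0, 0]
    - [0, 0, 0]
    - [0, 0, 0]
  rot:
    - [0, 0, 0]
    - [0, 0, 0]
    - [0, 0, 0]
    - [0, 0, 0]
    - [0, 0, 0]
  grip: 0.8

```text
time: 17.07
ee_pos: [0.5919, 0.2844, 0.0182]
eef_rot: [0.034, 0.999, 0.0, 0.0]
ft_force: [-0.1, -0.3, -0.3]
width: 0.0407
grip_force: 0.0
```

arm_command:
  xyz:
    - [0, 0, 0.01]
    - [0, 0, 0.03]
    - [-0.01, 0, 0.065]
    - [-0.03, 0, 0.105]
    - [-0.06, 0, 0.145]
    - [-0.09, 0, 0.18]
    - [-0.12, 0, 0.21]
    - [-0.14, 0, 0.22]
    - [-0.15, 0, 0.22]
    - [-0.15, 0, 0.22]
    - [-0.15, 0, 0.22]
  rot:
    - [0, 0, 0]
    - [0, 0, 0]
    - [0, 0, 0]
    - [0, 0, 0]
    - [0, 0, 0]
    - [0, 0, 0]
    - [0, 0, 0]
    - [0, 0, 0]
    - [0, 0, 0]
    - [0, 0, 0]
    - [0, 0, 0]
  grip: 1

```text
time: 17.98
ee_pos: [0.4423, 0.2837, 0.2384]
eef_rot: [0.034, 0.999, -0.001, 0.001]
ft_force: [0.5, -1.0, -0.6]
width: 0.0871
grip_force: 0.0
```

```bash
python3 - <<'E'
from h import *
im,T=snap("w6",["marker_mid","timer_mid","weight_mid"])
E
```

```text
yaw,z,pos,t 3.0733213198885134 [ 0.0017 -0.0013 -1.    ] [0.4423 0.2837 0.2384] 17.9833 q [ 0.4131  0.332  -1.2698  1.6532  0.3224  1.3962  0.6031]
marker_mid [(0.96, array([0.5947, 0.2851, 0.0184]))]
timer_mid [(0.95, array([0.4069, 0.2682, 0.0293])), (0.8, array([0.4149, 0.164 , 0.0301])), (0.66, array([0.5922, 0.2844, 0.0175]))]
weight_mid [(0.77, array([0.4311, 0.06  , 0.0317]))]
```

View pics/w6.png

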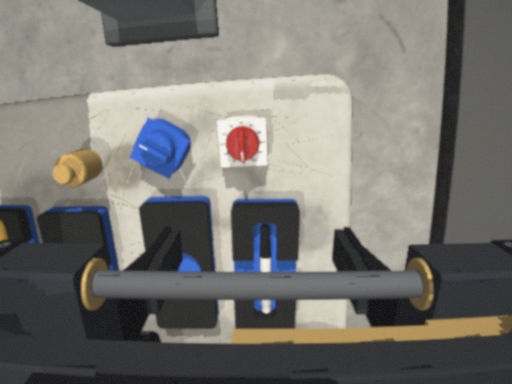

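The marker lies in its slot, visible at (265,270). The red and white timer is at (243,142), with its top corners near (218,118), (266,116), (268,165) and (221,167).

```bash
python3 - <<'E'
from h import *
T=np.load("pics/w6.npy")
P=np.array([px2w("wrist",p,.024,T)[:2] for p in ((218,118),(266,116.5),(268,165),(220.5,167))]);print(P.mean(0))
for i in range(4): d=P[(i+1)%4]-P[i]; print(np.linalg.norm(d),(np.arctan2(d[1],d[0])+np.pi/4)%(np.pi/2)-np.pi/4)
im=cv2.imread("pics/w6.png")[:,:,::-1].copy()
hsv=cv2.cvtColor(im,cv2.COLOR_RGB2HSV);print(im[122,225],im[100,240],im[140,190])
h=np.zeros_like(im);h[100:185,195:290]=im[100:185,195:290]
blob(h,T,(0,0,225),(179,30,255),.024,200)
blob(h,T,(0,150,60),(8,255,255),.038,200)
E
```

```text
[0.4144 0.2694]
0.056586885715179315 -0.039090166005110394
0.05840259629237533 -0.01806208730544978
0.05845427295725201 -0.025343975888663328
0.05919657648054137 -0.049798097098179284
[244 243 239] [216 212 195] [118 121 143]
blob px [246. 134.] c [0.413  0.2679] size [0.0574 0.0587] yaw 3.1144
blob px [242. 144.] c [0.413  0.2689] size [0.0348 0.036 ] yaw 3.0729566
```

```bash
python3 -c "
import cv2;im=cv2.imread('pics/w6.png')[95:190,190:300];cv2.imwrite('pics/c6.png',cv2.resize(im,None,fx=6,fy=6,interpolation=cv2.INTER_CUBIC))"
```

```text
(no output)
```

View pics/c6.png

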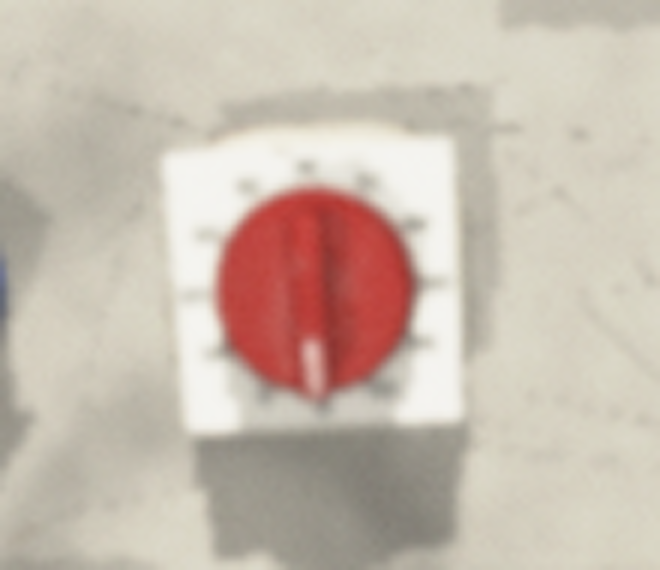

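arm_command:
  xyz:
    - [-0.005, -0.003, 0]
    - [-0.01, -0.006, 0]
    - [-0.015, -0.009, 0]
    - [-0.02, -0.012, 0]
    - [-0.028, -0.0154, 0]
    - [-0.028, -0.0154, -0.02]
    - [-0.028, -0.0154, -0.04]
    - [-0.028, -0.0154, -0.06]
    - [-0.028, -0.0154, -0.08]
    - [-0.028, -0.0154, -0.1]
    - [-0.028, -0.0154, -0.12]
    - [-0.028, -0.0154, -0.13]
    - [-0.028, -0.0154, -0.13]
    - [-0.028, -0.0154, -0.13]
    - [-0.028, -0.0154, -0.13]
    - [-0.028, -0.0154, -0.13]
  rot:
    - [0, 0, -0.12]
    - [0, 0, -0.24]
    - [0, 0, -0.36]
    - [0, 0, -0.48]
    - [0, 0, -0.6]
    - [0, 0, -0.72]
    - [0, 0, -0.84]
    - [0, 0, -0.96]
    - [0, 0, -1.08]
    - [0, 0, -1.2]
    - [0, 0, -1.32]
    - [0, 0, -1.44]
    - [0, 0, -1.537]
    - [0, 0, -1.537]
    - [0, 0, -1.537]
    - [0, 0, -1.537]

```text
time: 19.52
ee_pos: [0.4141, 0.2692, 0.1081]
eef_rot: [0.718, 0.696, 0.0, -0.0]
ft_force: [0.1, 1.1, -1.1]
width: 0.0873
grip_force: 0.0
```

```bash
python3 - <<'E'
from h import *
im,T=snap("w7",["timer_mid"])
h=im.copy()
blob(h,T,(0,0,225),(179,30,255),.024,400)
blob(h,T,(0,150,60),(8,255,255),.038,200)
E
```

```text
yaw,z,pos,t 1.5402599984728687 [-0.0001  0.0004 -1.    ] [0.4141 0.2692 0.1081] 19.5167 q [ 0.219   0.2847 -0.9884  1.8986  0.2665  1.0976 -0.9052]
timer_mid [(0.58, array([0.4145, 0.164 , 0.0272]))]
blob px [214. 322.] c [0.3738 0.1461] size [0.0489 0.0467] yaw 1.5548834
blob px [330. 222.] c [0.4749 0.2428] size [0.0376 0.0336] yaw 0.6109882
blob px [212. 103.] c [0.3823 0.3477] size [0.0268 0.0265] yaw 1.5341415
blob px [213. 187.] c [0.3964 0.2872] size [0.0925 0.1679] yaw 1.5734478
blob px [295.  80.] c [0.427  0.3519] size [0.0976 0.1524] yaw 3.0867515
blob px [259. 203.] c [0.4149 0.2706] size [0.0383 0.0353] yaw 1.519566
```

View pics/w7.png

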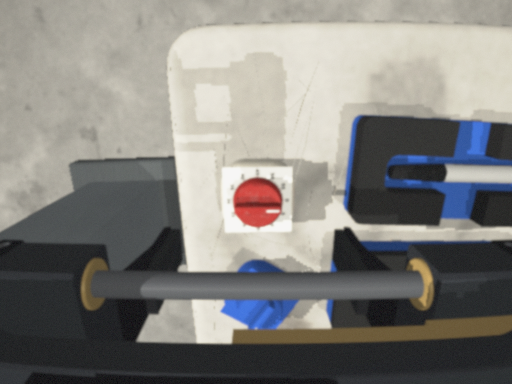

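The timer is centred between the open fingers and square to them, at (258,203).

arm_command:
  xyz:
    - [0, 0.001, -0.03]
    - [0, 0.001, -0.06]
    - [0, 0.001, -0.08]
    - [0, 0.001, -0.095]
    - [0, 0.001, -0.103]
    - [0, 0.001, -0.103]
    - [0, 0.001, -0.103]
  rot:
    - [0, 0, 0]
    - [0, 0, 0]
    - [0, 0, 0]
    - [0, 0, 0]
    - [0, 0, 0]
    - [0, 0, 0]
    - [0, 0, 0]

```text
time: 20.2
ee_pos: [0.4141, 0.2703, 0.0056]
eef_rot: [0.719, 0.695, 0.0, -0.0]
ft_force: [-0.0, 0.1, 1.1]
width: 0.0865
grip_force: 0.0
```

arm_command:
  xyz:
    - [0, 0, 0]
    - [0, 0, 0]
    - [0, 0, 0]
    - [0, 0, 0]
    - [0, 0, 0]
    - [0, 0, 0]
    - [0, 0, 0]
    - [0, 0, 0]
    - [0, 0, 0]
  rot:
    - [0, 0, 0]
    - [0, 0, 0]
    - [0, 0, 0]
    - [0, 0, 0]
    - [0, 0, 0]
    - [0, 0, 0]
    - [0, 0, 0]
    - [0, 0, 0]
    - [0, 0, 0]
  grip: 0
  squeeze: 25

```text
time: 20.95
ee_pos: [0.4142, 0.27, 0.0054]
eef_rot: [0.719, 0.695, 0.0, 0.0]
ft_force: [-0.8, -2.1, 5.6]
width: 0.0591
grip_force: 25.0
```

arm_command:
  xyz:
    - [0, 0, 0.03]
    - [0, 0, 0.07]
    - [0.01, -0.01, 0.11]
    - [0.025, -0.03, 0.14]
    - [0.04, -0.055, 0.16]
    - [0.055, -0.08, 0.17]
    - [0.075, -0.105, 0.18]
    - [0.095, -0.13, 0.18]
    - [0.11, -0.155, 0.18]
    - [0.13, -0.18, 0.18]
    - [0.145, -0.205, 0.17]
    - [0.16, -0.225, 0.16]
    - [0.172, -0.2446, 0.15]
    - [0.172, -0.2446, 0.14]
    - [0.172, -0.2446, 0.13]
    - [0.172, -0.2446, 0.11]
    - [0.172, -0.2446, 0.1]
    - [0.172, -0.2446, 0.1]
    - [0.172, -0.2446, 0.1]
  rot:
    - [0, 0, 0]
    - [0, 0, 0]
    - [0, 0, 0.12]
    - [0, 0, 0.24]
    - [0, 0, 0.36]
    - [0, 0, 0.48]
    - [0, 0, 0.6]
    - [0, 0, 0.72]
    - [0, 0, 0.84]
    - [0, 0, 0.96]
    - [0, 0, 1.08]
    - [0, 0, 1.2]
    - [0, 0, 1.32]
    - [0, 0, 1.44]
    - [0, 0, 1.551]
    - [0, 0, 1.551]
    - [0, 0, 1.551]
    - [0, 0, 1.551]
    - [0, 0, 1.551]

```text
time: 22.53
ee_pos: [0.5855, 0.0255, 0.1049]
eef_rot: [0.027, 1.0, 0.0, -0.001]
ft_force: [1.3, -0.4, -0.4]
width: 0.0595
grip_force: 25.0
```

```bash
python3 - <<'E'
from h import *
im,T=snap("w8",["foam_timer_home","timer_mid","weight_mid"])
E
```

```text
yaw,z,pos,t 3.087367271145698 [-0.0011  0.0003 -1.    ] [0.5855 0.0255 0.1049] 22.5333 q [ 0.6969  0.578  -1.0735  1.6634  0.5352  1.2268  1.0207]
foam_timer_home []
timer_mid []
weight_mid []
```

View pics/w8.png

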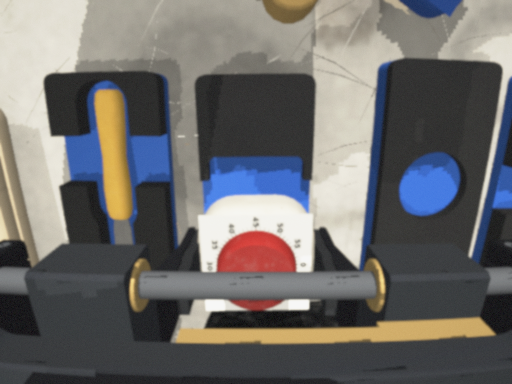

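The timer is square above its cut-out, and the peeler still lies in its foam at the left, so I lower.

arm_command:
  xyz:
    - [0, 0, -0.025]
    - [0, 0, -0.045]
    - [0, 0, -0.055]
    - [0, 0, -0.063]
    - [0, 0, -0.07]
    - [0, 0, -0.075]
    - [0, 0, -0.079]
    - [0, 0, -0.079]
    - [0, 0, -0.079]
  rot:
    - [0, 0, 0]
    - [0, 0, 0]
    - [0, 0, 0]
    - [0, 0, 0]
    - [0, 0, 0]
    - [0, 0, 0]
    - [0, 0, 0]
    - [0, 0, 0]
    - [0, 0, 0]

```text
time: 23.48
ee_pos: [0.5861, 0.0255, 0.0264]
eef_rot: [0.027, 1.0, 0.0, 0.0]
ft_force: [0.5, 0.5, -1.0]
width: 0.0595
grip_force: 25.0
```

arm_command:
  xyz:
    - [0, 0, 0]
    - [0, 0, 0]
    - [0, 0, 0]
    - [0, 0, 0]
    - [0, 0, 0]
  rot:
    - [0, 0, 0]
    - [0, 0, 0]
    - [0, 0, 0]
    - [0, 0, 0]
    - [0, 0, 0]
  grip: 0.9

```text
time: 23.9
ee_pos: [0.586, 0.0253, 0.0263]
eef_rot: [0.027, 1.0, 0.0, 0.0]
ft_force: [-0.6, 0.1, -0.6]
width: 0.0771
grip_force: 0.0
```

arm_command:
  xyz:
    - [0, 0, 0.01]
    - [0, 0, 0.03]
    - [0, 0, 0.06]
    - [-0.02, 0, 0.1]
    - [-0.05, 0, 0.13]
    - [-0.085, 0.01, 0.15]
    - [-0.115, 0.02, 0.16]
    - [-0.14, 0.03, 0.16]
    - [-0.154, 0.036, 0.16]
    - [-0.154, 0.036, 0.16]
    - [-0.154, 0.036, 0.16]
  rot:
    - [0, 0, 0]
    - [0, 0, 0]
    - [0, 0, 0]
    - [0, 0, 0]
    - [0, 0, 0]
    - [0, 0, 0]
    - [0, 0, 0]
    - [0, 0, 0]
    - [0, 0, 0]
    - [0, 0, 0]
    - [0, 0, 0]
  grip: 1

```text
time: 24.82
ee_pos: [0.4319, 0.0605, 0.1866]
eef_rot: [0.027, 1.0, -0.003, 0.001]
ft_force: [-0.0, -0.7, 0.5]
width: 0.087
grip_force: 0.0
```

```bash
python3 - <<'E'
from h import *
im,T=snap("w9",["timer_mid","weight_mid"])
blob(im,T,(12,100,60),(30,255,255),.062,200)
E
```

```text
yaw,z,pos,t 3.0869628310187007 [ 0.0016 -0.0067 -1.    ] [0.4319 0.0605 0.1866] 24.8167 q [ 1.222  -0.0346 -1.4046  1.9285 -0.0327  1.2184  1.3445]
timer_mid [(0.81, array([0.4142, 0.1628, 0.0291])), (0.78, array([0.5836, 0.024 , 0.0491]))]
weight_mid [(0.64, array([0.434 , 0.0598, 0.0315]))]
blob px [372. 332.] c [0.615  0.1902] size [0.3394 0.0304] yaw 1.5230824
blob px [ 91. 283.] c [ 0.5366 -0.1262] size [0.027  0.0709] yaw 2.808197
blob px [423. 283.] c [0.5544 0.2331] size [0.0701 0.0279] yaw 0.19646685
blob px [137. 244.] c [ 0.4912 -0.0664] size [0.0197 0.0394] yaw 3.0428736
blob px [256. 174.] c [0.4219 0.059 ] size [0.0361 0.0417] yaw 3.0892954
```

View pics/w9.png

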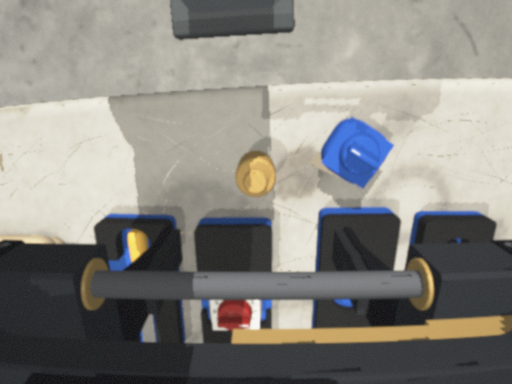

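The timer sits in its foam (235,315) and the brass weight stands at (256,174). I'll turn to yaw 1.57 to ease joint 3, then take the weight.

arm_command:
  xyz:
    - [0, 0, 0]
    - [0, 0, 0]
    - [0, 0, 0]
    - [0, 0, 0]
    - [0, 0, 0]
    - [0, 0, 0]
    - [0, 0, 0]
    - [0, 0, 0]
    - [0, 0, 0]
    - [0, -0.001, -0.01]
    - [0, -0.001, -0.03]
    - [0, -0.001, -0.05]
    - [0, -0.001, -0.06]
    - [0, -0.001, -0.06]
    - [0, -0.001, -0.06]
  rot:
    - [0, 0, -0.12]
    - [0, 0, -0.24]
    - [0, 0, -0.36]
    - [0, 0, -0.48]
    - [0, 0, -0.6]
    - [0, 0, -0.72]
    - [0, 0, -0.84]
    - [0, 0, -0.96]
    - [0, 0, -1.08]
    - [0, 0, -1.2]
    - [0, 0, -1.32]
    - [0, 0, -1.44]
    - [0, 0, -1.52]
    - [0, 0, -1.52]
    - [0, 0, -1.52]

```text
time: 26.22
ee_pos: [0.4317, 0.0616, 0.1257]
eef_rot: [0.706, 0.708, 0.001, -0.002]
ft_force: [0.6, 0.6, 0.6]
width: 0.087
grip_force: 0.0
```

```bash
python3 - <<'E'
from h import *
im,T=snap("w10",["weight_mid","timer_mid"])
blob(im,T,(12,100,60),(30,255,255),.062,200)
blob(im,T,(12,100,60),(30,255,255),.045,200)
E
```

```text
yaw,z,pos,t 1.5725765080893657 [-0.0022  0.0043 -1.    ] [0.4317 0.0616 0.1257] 26.2167 q [ 1.062   0.1633 -1.3511  2.0043  0.1748  1.1073 -0.3633]
weight_mid [(0.62, array([0.4297, 0.0595, 0.0307]))]
timer_mid [(0.65, array([0.5864, 0.0257, 0.0508])), (0.6, array([0.4144, 0.165 , 0.0279]))]
blob px [372. 331.] c [ 0.5436 -0.0549] size [0.2662 0.0288] yaw 0.0049426113
blob px [422. 283.] c [ 0.5732 -0.0089] size [0.0209 0.0554] yaw 1.8425293
blob px [ 92. 283.] c [ 0.2905 -0.0098] size [0.0548 0.0207] yaw 1.3226919
blob px [255. 197.] c [0.4301 0.0693] size [0.0361 0.0432] yaw 1.5735548
blob px [372. 331.] c [ 0.5519 -0.0697] size [0.2862 0.031 ] yaw 0.0049426346
blob px [422. 283.] c [ 0.5838 -0.0203] size [0.0224 0.0596] yaw 1.8425287
blob px [ 92. 283.] c [ 0.2799 -0.0213] size [0.0589 0.0223] yaw 1.3226929
blob px [255. 197.] c [0.4299 0.0637] size [0.0388 0.0464] yaw 1.5735551
```

View pics/w10.png

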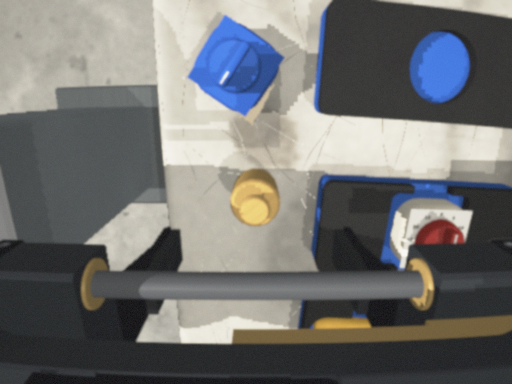

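The weight is at (255,200). The timer foam's near edge lies close to where the right finger would come down, so I'll narrow the opening to 70 %.

```bash
python3 - <<'E'
from h import *
T=np.load("pics/w10.npy")
print(px2w("wrist",(255,210),.062,T),px2w("wrist",(255,169),0.045,T))
E
```

```text
[0.4305 0.0593 0.062 ] [0.4303 0.0878 0.045 ]
```

arm_command:
  xyz:
    - [0, 0, 0]
    - [0, 0, 0]
    - [0, 0, 0]
    - [0, 0, 0]
  rot:
    - [0, 0, 0]
    - [0, 0, 0]
    - [0, 0, 0]
    - [0, 0, 0]
  grip: 0.7

```text
time: 26.7
ee_pos: [0.432, 0.0601, 0.1263]
eef_rot: [0.708, 0.706, 0.0, 0.0]
ft_force: [0.7, 0.3, 0.8]
width: 0.068
grip_force: 0.0
```

arm_command:
  xyz:
    - [-0.0015, 0, -0.02]
    - [-0.0015, 0, -0.045]
    - [-0.0015, 0, -0.065]
    - [-0.0015, 0, -0.08]
    - [-0.0015, 0, -0.095]
    - [-0.0015, 0, -0.105]
    - [-0.0015, 0, -0.11]
    - [-0.0015, 0, -0.11]
    - [-0.0015, 0, -0.11]
  rot:
    - [0, 0, 0]
    - [0, 0, 0]
    - [0, 0, 0]
    - [0, 0, 0]
    - [0, 0, 0]
    - [0, 0, 0]
    - [0, 0, 0]
    - [0, 0, 0]
    - [0, 0, 0]

```text
time: 27.45
ee_pos: [0.4307, 0.0605, 0.0165]
eef_rot: [0.708, 0.706, 0.0, 0.0]
ft_force: [-0.4, -0.6, 0.2]
width: 0.0609
grip_force: 0.0
```

arm_command:
  xyz:
    - [0, 0, 0]
    - [0, 0, 0]
    - [0, 0, 0]
    - [0, 0, 0]
    - [0, 0, 0]
    - [0, 0, 0]
    - [0, 0, 0]
    - [0, 0, 0]
    - [0, 0, 0]
  rot:
    - [0, 0, 0]
    - [0, 0, 0]
    - [0, 0, 0]
    - [0, 0, 0]
    - [0, 0, 0]
    - [0, 0, 0]
    - [0, 0, 0]
    - [0, 0, 0]
    - [0, 0, 0]
  grip: 0
  squeeze: 50

```text
time: 28.2
ee_pos: [0.4305, 0.0602, 0.0164]
eef_rot: [0.708, 0.706, -0.0, 0.0]
ft_force: [-2.2, -1.8, 6.7]
width: 0.0409
grip_force: 50.0
```

arm_command:
  xyz:
    - [0, 0, 0.02]
    - [0, 0, 0.05]
    - [0, 0, 0.08]
    - [0.01, 0.008, 0.1]
    - [0.03, 0.022, 0.11]
    - [0.05, 0.036, 0.11]
    - [0.07, 0.05, 0.11]
    - [0.09, 0.065, 0.11]
    - [0.11, 0.08, 0.11]
    - [0.13, 0.094, 0.1]
    - [0.145, 0.104, 0.09]
    - [0.151, 0.109, 0.08]
    - [0.151, 0.109, 0.07]
    - [0.151, 0.109, 0.07]
    - [0.151, 0.109, 0.07]
  rot:
    - [0, 0, 0]
    - [0, 0, 0]
    - [0, 0, 0]
    - [0, 0, 0]
    - [0, 0, 0]
    - [0, 0, 0]
    - [0, 0, 0]
    - [0, 0, 0]
    - [0, 0, 0]
    - [0, 0, 0]
    - [0, 0, 0]
    - [0, 0, 0]
    - [0, 0, 0]
    - [0, 0, 0]
    - [0, 0, 0]

```text
time: 29.45
ee_pos: [0.5802, 0.1684, 0.0853]
eef_rot: [0.708, 0.706, -0.001, -0.0]
ft_force: [-0.4, -0.1, -4.8]
width: 0.0405
grip_force: 50.0
```

```bash
python3 - <<'E'
from h import *
im,T=snap("w11",["foam_weight_home","weight_mid"])
s=r.read_state();print(s["width"],s["ft_force"])
E
```

```text
yaw,z,pos,t 1.5676850084935463 [-0.0019 -0.001  -1.    ] [0.5802 0.1684 0.0853] 29.45 q [ 0.414   0.6324 -1.0404  1.631   0.575   1.2173 -0.7528]
foam_weight_home []
weight_mid [(0.64, array([0.5782, 0.168 , 0.1009]))]
0.04078586174157039 [-0.1175  0.4783 -4.0492]
```

arm_command:
  xyz:
    - [0, 0, -0.015]
    - [0, 0, -0.027]
    - [0, 0, -0.035]
    - [0, 0, -0.041]
    - [0, 0, -0.046]
    - [0, 0, -0.0495]
    - [0, 0, -0.0495]
    - [0, 0, -0.0495]
    - [0, 0, -0.0495]
  rot:
    - [0, 0, 0]
    - [0, 0, 0]
    - [0, 0, 0]
    - [0, 0, 0]
    - [0, 0, 0]
    - [0, 0, 0]
    - [0, 0, 0]
    - [0, 0, 0]
    - [0, 0, 0]

```text
time: 30.35
ee_pos: [0.5815, 0.1695, 0.0366]
eef_rot: [0.708, 0.706, 0.0, 0.0]
ft_force: [-0.1, 0.1, -5.0]
width: 0.0405
grip_force: 50.0
```

arm_command:
  xyz:
    - [0, 0, -0.0005]
    - [0, 0, -0.001]
    - [0, 0, -0.001]
    - [0, 0, -0.001]
  rot:
    - [0, 0, 0]
    - [0, 0, 0]
    - [0, 0, 0]
    - [0, 0, 0]

```text
time: 30.68
ee_pos: [0.5816, 0.1695, 0.0365]
eef_rot: [0.708, 0.706, 0.0, 0.0]
ft_force: [-4.5, -2.3, 6.1]
width: 0.0407
grip_force: 50.0
```

Contact with the floor, so I release, raise and check.

arm_command:
  xyz:
    - [0, 0, 0]
    - [0, 0, 0]
    - [0, 0, 0]
    - [0, 0, 0]
    - [0, 0, 0]
    - [0, 0, 0]
  rot:
    - [0, 0, 0]
    - [0, 0, 0]
    - [0, 0, 0]
    - [0, 0, 0]
    - [0, 0, 0]
    - [0, 0, 0]
  grip: 0.9

```text
time: 31.18
ee_pos: [0.5815, 0.1694, 0.0356]
eef_rot: [0.708, 0.706, 0.0, 0.0]
ft_force: [0.0, 0.5, -0.8]
width: 0.0727
grip_force: 0.0
```

arm_command:
  xyz:
    - [0, 0, 0.01]
    - [0, 0, 0.03]
    - [0, 0, 0.06]
    - [0, 0, 0.1]
    - [0, -0.02, 0.14]
    - [0, -0.05, 0.18]
    - [-0.02, -0.09, 0.21]
    - [-0.04, -0.12, 0.24]
    - [-0.06, -0.14, 0.26]
    - [-0.07, -0.14, 0.27]
    - [-0.07, -0.14, 0.27]
    - [-0.07, -0.14, 0.27]
    - [-0.07, -0.14, 0.27]
    - [-0.07, -0.14, 0.27]
    - [-0.07, -0.14, 0.27]
    - [-0.07, -0.14, 0.27]
    - [-0.07, -0.14, 0.27]
    - [-0.07, -0.14, 0.27]
    - [-0.07, -0.14, 0.27]
    - [-0.07, -0.14, 0.27]
  rot:
    - [0, 0, 0]
    - [0, 0, 0]
    - [0, 0, 0]
    - [0, 0, 0]
    - [0, 0, -0.1]
    - [0, 0, -0.2]
    - [0, 0, -0.32]
    - [0, 0, -0.44]
    - [0, 0, -0.56]
    - [0, 0, -0.68]
    - [0, 0, -0.8]
    - [0, 0, -0.92]
    - [0, 0, -1.04]
    - [0, 0, -1.16]
    - [0, 0, -1.28]
    - [0, 0, -1.4]
    - [0, 0, -1.52]
    - [0, 0, -1.57]
    - [0, 0, -1.57]
    - [0, 0, -1.57]

```text
time: 32.85
ee_pos: [0.5113, 0.0298, 0.3061]
eef_rot: [1.0, 0.0, 0.0, 0.0]
ft_force: [0.3, -1.1, -0.1]
width: 0.0785
grip_force: 0.0
```

```bash
python3 - <<'E'
from h import *
im,T=snap("w12",["peeler_mid","marker_mid","timer_mid","weight_mid"])
c=im[0:230,50:450]; cv2.imwrite("pics/c12.png",cv2.resize(c[:,:,::-1],(800,460),interpolation=cv2.INTER_CUBIC))
E
```

```text
yaw,z,pos,t 0.0006065810520651251 [ 0.0005 -0.0003 -1.    ] [0.5113 0.0298 0.3061] 32.85 q [ 0.7664  0.1428 -0.994   1.5782  0.1203  1.4855 -1.8034]
peeler_mid [(0.82, array([ 0.5464, -0.0832,  0.0199]))]
marker_mid [(0.93, array([0.5931, 0.2862, 0.0228]))]
timer_mid [(0.96, array([0.5832, 0.0274, 0.049 ])), (0.94, array([0.4156, 0.1632, 0.0273]))]
weight_mid [(0.8, array([0.5837, 0.1685, 0.0532]))]
```

View pics/c12.png

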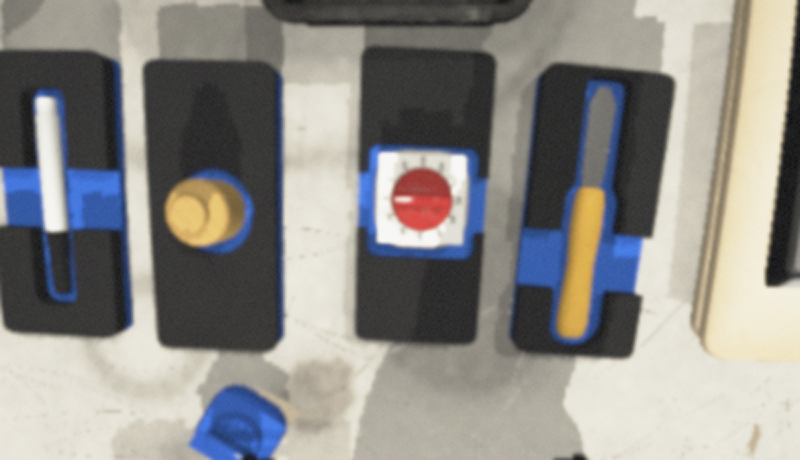

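All four are home and on their floors: marker (50,190), weight (205,212), timer (422,200) and peeler (588,220), the peeler's handle in the wide end. The gripper is clear, so I hand in.

```bash
python3 -c "
from bench import r
print(r.close_job())"
```

```text
the job is handed in; nothing more can be done
None
```

The job is handed in: the peeler, marker, timer and weight are each in their own foam cut-outs, placed in the order asked and let go after about 33 s, and the tape was not touched.

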